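# Hold the chute gate down and push the grinding-point rack past it

### The arm

A 6-joint arm with a two-finger parallel gripper is mounted at the origin on a cart in front of the work surface, level with it; the furniture and walls round the work are solid. World frame = base frame: x ahead of the robot, y to its left, z up, the work surface at z = 0. Lengths are in m, angles in rad, forces in N, time in s.
With the tool pointing down it reaches from about 0.35 to 0.725 m from the base axis. Payload 6 kg.
Tool frame: the origin (TCP) lies between the finger pads; the fingertips stand arm.tip_reach ahead of it and the grasp point (between the pads) lies 3 mm ahead of it (arm.tip_reach is the distance from the TCP to the fingertips, in m); z points along the fingers, y is the line along which they close (so a half turn about z gives the same grasp; the last joint's range is limited). The gripper opens to 85 mm and grips with 20 to 120 N. Pads are 22 mm wide; open, the fingers measure 114 mm over their backs; the gripper's body (76 mm by 85 mm) begins 54 mm behind the grasp point. The pads swing forward as they close: fully open they stand 13 mm farther back than shut.
Start: joints at [1.508, 0.04, 0.085, 0, -1.615, -0.334], TCP at [0.232, 0.553, 0.253] pointing down, gripper open.
Joint ranges: [-2.56, 2.56], [-1.29, 2.01], [-1.08, 1.49], [-3.29, 1.98], [-2.81, -0.18], [-2.99, 2.99]. Speed limits (rad/s): [2.57, 2.57, 3.01, 3.14, 3.14, 3.14].

### API

Orientations are given as [roll, pitch, yaw] about the fixed x, y, z axes, in that order (R = Rz(yaw) Ry(pitch) Rx(roll)).
In Python, from plant import arm gives the robot as it stands.
- The arm moves only by the tool send_rows, never from a script. Its argument "commands" is a list of rows, each a list of 6 numbers: the shift along the tool's x, y, z in m, then the turn, a rotation vector about the tool's x, y, z in degrees. In form: [[tx, ty, tz, wx, wy, wz], ...]. A call has 1 to 10 rows; each row is the pose to reach, as a shift and turn from the pose commanded when the call began, along the tool's axes at that moment; what a row does not reach only later rows make up. A row lasts 1/8 s, in which the tool goes at most 62.5 mm and 10.7 degrees, less where a joint would pass 70% of its speed; a pose out of reach is approached as far as the arm can. A call with a gripper value outside its range is refused whole. "claw" is the opening, from 0 (shut) to 1 (fully open), set as the call begins (left out, the last holds). The fingers move at their own pace and stop on an object; "squeeze" is the grip in N (left out, the last holds). Time passes only in rows, so rows that repeat a pose let the fingers close. It gives the time, the measured TCP pose, the force, the opening and the grip force at its end, in the units of the state.
- arm.get_obs(): the state, without advancing time (a new reading comes with each control period).
- arm.get_image(name): name is "scene" or "top" or "wrist"; returns (picture, depth): 420x560x3 uint8, red, green, blue; 420x560 float32, m along the optical axis (not along the pixel's ray), 0 where there is no reading.
- arm.camera_model(name): a dict with "fx", "fy", "cx", "cy" (pixels), "origin" and "orientation" of the camera in the world. Camera axes: x right, y up, looking along -z (the intrinsics and any distortion apply to the point x, -y, -z); pixel columns grow to the right and rows downward; lengths in m; the calibration is good to about 2 mm. A picture is of the moment at which its call begins: read the wrist's pose just before it. camera_model takes no time and is no camera call; for the wrist camera it gives the pose at the moment of the call.
- arm.finish_job(): hands the job in; it is judged then, once.
The state is a dict: "t": time; "joints": joint angles; "qd": joint speeds; "effort": joint torques, N m; "tcp_pos": TCP position; "ee_rot": TCP orientation; "contact_force": force on the tool from outside, world axes, zero at the start; "moment": the same for the moment, N m; "gripper_width": finger opening in m; "grip_force": force on a finger pad.
Only numpy, scipy, OpenCV 4.12 (cv2) and the standard library are available. Lean on these libraries where they do the work, as an engineer would, in place of code of your own. Each camera call takes 0.05 s, during which the arm holds its last target. There are 200 camera calls.

### The job

With one fingertip press down the long bar beside the chute, so that the sprung gate drops below the chute floor, and keep it down while another fingertip pushes the wooden rack along the chute, past the gate and home against the end stop; then let go so that the gate comes up behind the rack. Do not push the rack against the raised gate or let the gate come up under it, only push the rack, never grip or lift it, and leave the other things where they lie.

Things in the scene. Friction and masses are not known exactly. Their poses are not given: they have to be found in the camera images.
- chute: Fixed aluminium chute on legs, 300 mm long (x), 82 wide (y). Origin: centre of underside, on the worktop. +x = the rack's travel, away from the robot; +y = side of the press bar. Floor top at z = 62 mm; inside width 70; side rails 6 thick, tops at z = 82. Rear end (x = -150) open. The gate's slot crosses the floor at x = 20.
- end_stop (a point): Centre of the buffer face of the chute's end stop, at x = 142, y = 0, z = 76 mm in the chute's frame; the stop's top is at z = 92 mm. The rack's nose must end up against it.
- rack: Loose wooden rack of grinding points on the chute floor, about 0.5 kg, 110 mm long (x, along the chute), 64 wide; block 30 high, points to 58. Rear end (x = -55): flat upright face, 60 wide, 50 high, to push on. Origin: centre of underside. Home, its origin is at x = 87, rear face at x = 32 mm in the chute's frame. At the start its nose is 6 to 36 mm short of the gate.
- gate (a joint): Turn of the gate frame (bar and blade in one piece) about a hinge along the chute's x at chute y = -62, z = 48 mm. 0 = up, gate closed; grows as the bar is pressed down; from 0.20 rad the whole blade is below the floor; stop at 0.34. A spring lifts it again; pressing takes about 4 to 7 N.
- press_bar (a point): Long steel bar beside the chute, 220 mm along x, 40 along y, 6 thick. Point: centre of its top face; gate up, at x = -60, y = 75, z = 112 mm in the chute's frame. Top sinks to z = 86 at 0.19 rad, 76 at 0.26, 66 at 0.34, staying parallel to the chute's x, so a fingertip can slide along it while the gripper's other tip, 75 mm away in y, pushes the rack.
- gate_blade (a point): The gate's steel blade, 38 mm wide (y), 5 thick (x), in the floor slot; up, it stands 9 to 13 mm above the floor. Point: centre of its upper edge.
- compound_bar: Bar of polishing compound, 35x71x34 mm, loose, beside the chute on the side away from the bar. Origin: centre of its underside. Leave alone.
- nut: Hex nut 24x27x13 mm, loose, beside the chute's front part on the bar's side, past the bar's end. Origin: centre of its underside. Leave alone.
- measure: Tape measure 64x77x35 mm, loose, on the worktop beside the bar, on the side away from the chute. Origin: centre of its underside. Leave alone.
There are look-alikes about, which are no part of the job. Several things have the shape of the rack; the one meant has the colours described above.

How it is judged:
By the outcome, as a careful person would: the job done as asked, in the order asked, and still so for the second after the job is handed in, with the robot touching nothing.
It also fails if it takes over 40 s, if anything falls off the work surface, if the arm or the gripper's body presses on something with over 40 N, if the wrist force passes 120 N, or if a joint passes its speed limit or range.

## Working session

There is one attempt and no reset: what is moved stays moved. The work goes in short steps, Python scripts to look and compute and a tool call to move; the robot and the scene stay as the last step left them, time stands still between calls to the robot, and variables do not carry over. Pictures are saved under pics/ and viewed, at most 10 in all, crops included, and the job is handed in when it is done.

Besides the shell and the picture viewer there is one more tool, called after "Request:" as name(argument=value, ...) on one line, values as JSON. send_rows: Moves the arm, as the interface text tells. Its arguments: {"type":"object","properties":{"commands":{"type":"array"},"claw":{"type":"number"},"squeeze":{"type":"number"}},"required":["commands"]}

```bash
mkdir -p pics; ls; python3 - <<'E'
from plant import arm
import cv2,numpy as np
o=arm.get_obs();print({k:np.round(v,3) for k,v in o.items()});print(arm.tip_reach)
for n in("scene","top"):
    p,d=arm.get_image(n);np.savez(f"{n}.npz",p=p,d=d);cv2.imwrite(f"pics/{n}1.png",p[:,:,::-1]);print(n,arm.camera_model(n))
E
```

```text
pics
{'t': np.float64(0.0), 'joints': array([ 1.508,  0.041,  0.084, -0.   , -1.616, -0.334]), 'qd': array([ 0.   , -0.   , -0.001,  0.   , -0.   , -0.   ]), 'effort': array([ 1.0000e-03, -3.6821e+01,  3.4741e+01,  6.9320e+00, -5.0000e-03,
        0.0000e+00]), 'tcp_pos': array([0.232, 0.553, 0.252]), 'ee_rot': array([ 3.14 , -0.   , -0.397]), 'contact_force': array([ 0.086, -0.049,  0.361]), 'moment': array([ 0.074, -0.051, -0.006]), 'grip_force': np.float64(0.0), 'gripper_width': np.float64(0.085)}
0.022
scene {'fx': 489.26622022279025, 'fy': 489.26622022279025, 'cx': 284.88725923391695, 'cy': 212.39327311982655, 'origin': array([0.96435118, 0.10657413, 0.84055907]), 'orientation': array([0.60807323, 0.01631958, 2.37148454])}
top {'fx': 438.83794820303046, 'fy': 438.83794820303046, 'cx': 279.13067544684657, 'cy': 203.09985257200788, 'origin': array([ 0.4361055 , -0.29776929,  0.92751671]), 'orientation': array([ 0.18751552,  0.02346015, -1.58107951])}
```

View pics/scene1.png

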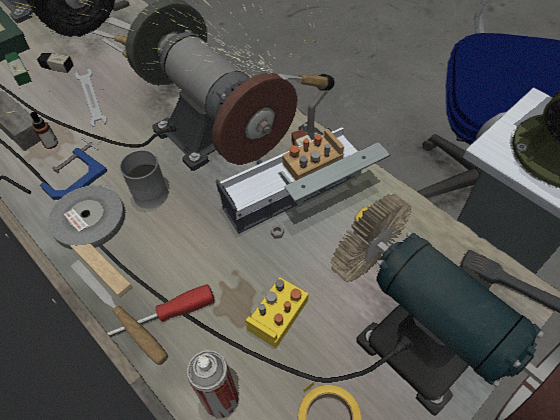

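View pics/top1.png

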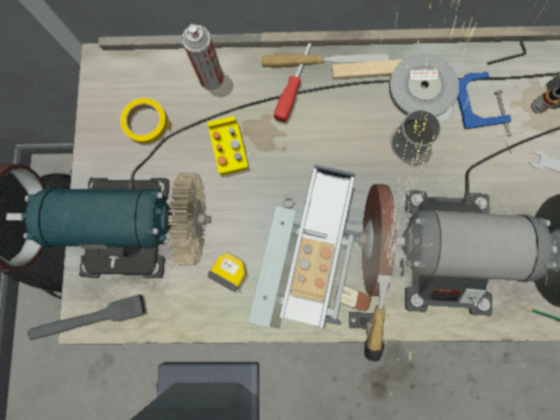

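The scene view shows the chute at about (280,180), with the orange rack on it. In the top view the chute runs from (303,325) at the rear to (335,170) at the front. The rack is near (313,270), the gate near (313,234) and the bar near (272,265). Wheels stand at both sides, near (190,220) and (380,240).

```bash
cat > h.py <<'E'
import numpy as np,cv2
from scipy.spatial.transform import Rotation as R
def cloud(d,m):
    v,u=np.mgrid[:d.shape[0],:d.shape[1]]
    c=np.stack([(u-m['cx'])/m['fx']*d,-(v-m['cy'])/m['fy']*d,-d],-1)
    return c@R.from_euler('xyz',m['orientation']).as_matrix().T+m['origin']
def ray(uv,z,m):
    uv=np.atleast_2d(uv).astype(float)
    c=np.c_[(uv[:,0]-m['cx'])/m['fx'],-(uv[:,1]-m['cy'])/m['fy'],-np.ones(len(uv))]@R.from_euler('xyz',m['orientation']).as_matrix().T
    return m['origin']+c*((z-m['origin'][2])/c[:,2])[:,None]
E
python3 - <<'E'
from plant import arm
from h import *
m=arm.camera_model("top");f=np.load("top.npz");p,d=f['p'],f['d'];W=cloud(d,m)
hsv=cv2.cvtColor(p,cv2.COLOR_RGB2HSV)
def rep(name,mask):
    n,l,s,c=cv2.connectedComponentsWithStats(mask.astype(np.uint8))
    for i in range(1,n):
        if s[i,4]>150:
            q=W[l==i];r=cv2.minAreaRect((q[:,:2]*1000).astype(np.float32))
            print(name,c[i].round(),s[i,4],'z',np.percentile(q[:,2],[5,50,95]).round(4),'rect',np.round(r[0],1),np.round(r[1],1),round(r[2],1))
box=np.zeros(d.shape,bool);box[155:335,235:365]=1
z=W[...,2]
rep('bar',box&(z>.104)&(z<.120))
rep('floor',box&(z>.056)&(z<.068))
rep('rail',box&(z>.076)&(z<.088))
org=(hsv[...,0]<18)&(hsv[...,1]>110)&(hsv[...,2]>120)
rep('rack',box&org); rep('rackz',box&org&(z>.085)&(z<.1))
for uv in[(272,265),(320,200),(313,285),(313,234),(228,270),(288,202)]:print(uv,W[uv[1],uv[0]].round(4),p[uv[1],uv[0]])
cv2.imwrite("pics/top2.png",cv2.resize(p[155:345,200:400,::-1],None,fx=3.15,fy=3.15,interpolation=cv2.INTER_CUBIC))
E
```

```text
bar [272. 267.] 2605 z [0.1101 0.1124 0.1148] rect [ 475.3 -266.7] [ 40.1 219.7] 76.2
bar [307. 296.] 183 z [0.1096 0.1121 0.1144] rect [ 419.  -329.5] [59.7  9.9] 77.1
floor [320. 237.] 3221 z [0.06   0.0625 0.0651] rect [ 513.4 -353.6] [ 70.3 295.9] 76.2
rail [299. 242.] 488 z [0.0796 0.0823 0.0848] rect [ 522.9 -316.5] [ 14.8 295.3] 74.3
rail [336. 241.] 603 z [0.0784 0.0823 0.0859] rect [ 509.9 -390.6] [ 62.8 300.2] 87.6
(272, 265) [ 0.4752 -0.2659  0.1115] [189 200 196]
(320, 200) [ 0.6051 -0.361   0.0651] [225 228 225]
(313, 285) [ 0.4382 -0.3414  0.0941] [205 183 138]
(313, 234) [ 0.5359 -0.3448  0.0746] [157 167 161]
(228, 270) [ 0.4698 -0.1742  0.0368] [216 215 193]
(288, 202) [ 0.6139 -0.2969  0.0029] [165 168 161]
```

View pics/top2.png

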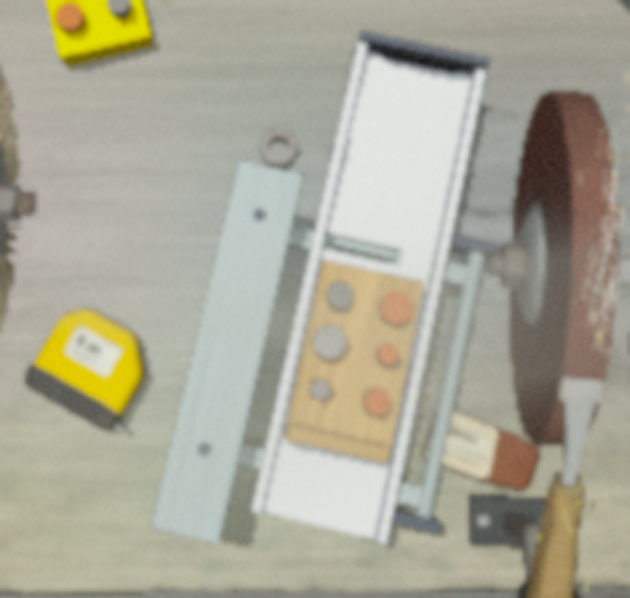

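The bar rectangle comes out at 40 x 220 mm with its top at z = 0.112, which agrees with the sizes given. The chute origin is about (0.516, -0.354) with yaw -13.8°. The rack's rear face is at chute x of about -105 and its nose is 12 mm short of the gate. Next I'll check heights along the transit and compute the start pose.

```bash
cat >> h.py <<'E'
YAW=np.radians(-13.8);O=np.array([.5157,-.3538])
def cw(x,y):
    c,s=np.cos(YAW),np.sin(YAW);return O+np.array([c*x-s*y,s*x+c*y])
def state(arm):
    o=arm.get_obs();q=o['tcp_pos'];d=q[:2]-O;c,s=np.cos(YAW),np.sin(YAW)
    print('t',round(o['t'],2),'tcp',q.round(4),'chute xy mm',(1000*np.array([c*d[0]+s*d[1],-s*d[0]+c*d[1]])).round(1),'F',o['contact_force'].round(1),'rot',o['ee_rot'].round(4),'w',round(float(o['gripper_width']),4));return o
def shift(o,p,yaw=YAW):
    T=R.from_euler('xyz',o['ee_rot']);G=R.from_euler('xyz',[np.pi,0,yaw])
    return np.round(1000*T.inv().apply(np.array(p)-o['tcp_pos']),1),np.degrees((T.inv()*G).as_rotvec()).round(2)
E
python3 - <<'E'
from plant import arm
from h import *
for n in("top","scene"):
    W=cloud(np.load(n+".npz")['d'],arm.camera_model(n))
    for x0,x1,y0,y1 in[(.15,.5,.2,.6),(.25,.5,0,.2),(.25,.5,-.2,0),(.3,.5,-.35,-.2),(.5,.6,-.35,-.24),(.5,.65,-.1,.3)]:
        k=(W[...,0]>x0)&(W[...,0]<x1)&(W[...,1]>y0)&(W[...,1]<y1);print(n,x0,x1,y0,y1,k.sum(),np.percentile(W[k][:,2],99.5).round(3) if k.any() else '')
o=state(arm)
a=cw(-.13,.043);print(a)
for p in[[.36,.30,.30],[.43,.05,.30],[*a,.22]]:print(p,shift(o,p))
E
```

```text
top 0.15 0.5 0.2 0.6 3968 0.169
top 0.25 0.5 0 0.2 7529 0.058
top 0.25 0.5 -0.2 0 8554 0.181
top 0.3 0.5 -0.35 -0.2 7665 0.928
top 0.5 0.6 -0.35 -0.24 2431 0.117
top 0.5 0.65 -0.1 0.3 12240 0.195
scene 0.15 0.5 0.2 0.6 907 0.099
scene 0.25 0.5 0 0.2 3904 0.032
scene 0.25 0.5 -0.2 0 3156 0.171
scene 0.3 0.5 -0.35 -0.2 4972 0.116
scene 0.5 0.6 -0.35 -0.24 3420 0.114
scene 0.5 0.65 -0.1 0.3 22394 0.217
t 0.1 tcp [0.2317 0.5532 0.2524] chute xy mm [-492.1  813. ] F [-0.7 -0.2  0.6] rot [ 3.1399e+00 -2.0000e-04 -3.9680e-01] w 0.0857
[ 0.39970948 -0.28103188]
[0.36, 0.3, 0.3] (array([216.2, 184. , -47.3]), array([ 0.1 , -0.  , -8.93]))
[0.43, 0.05, 0.3] (array([377.3, 387.5, -46.9]), array([ 0.1 , -0.  , -8.93]))
[np.float64(0.39970948228762637), np.float64(-0.2810318764786701), 0.22] (array([477.3, 704.4,  33.6]), array([ 0.1 , -0.  , -8.93]))
```

Request:
send_rows(commands=[[0.054,0.046,-0.047,0,0,-3],[0.108,0.092,-0.047,0,0,-6],[0.162,0.138,-0.047,0,0,-8.93],[0.216,0.184,-0.047,0,0,-8.93],[0.256,0.234,-0.047,0,0,-8.93],[0.296,0.284,-0.047,0,0,-8.93],[0.336,0.335,-0.047,0,0,-8.93],[0.377,0.387,-0.047,0,0,-8.93],[0.377,0.387,-0.047,0,0,-8.93]], claw=0.72)

```text
t: 1.23
tcp_pos: [0.43, 0.0486, 0.3003]
ee_rot: [-3.141, -0.0, -0.241]
contact_force: [0.9, 0.4, -0.2]
gripper_width: 0.0614
grip_force: 0.0
```

```bash
python3 - <<'E'
from plant import arm
from h import *
o=state(arm);print(o['joints'].round(2),arm.tip_reach)
print(shift(o,[*cw(-.13,.043),.22]))
E
```

```text
t 1.23 tcp [0.43   0.0486 0.3003] chute xy mm [-179.2  370.3] F [ 0.9  0.4 -0.2] rot [-3.1412e+00 -3.0000e-04 -2.4120e-01] w 0.0614
[ 0.58 -0.4  -0.21 -0.   -1.76  0.75] 0.022
(array([ 49.3, 327.3,  80.2]), array([-0.02, -0.02, -0.02]))
```

Request:
send_rows(commands=[[0.008,0.055,0,0,0,0],[0.016,0.11,0,0,0,0],[0.024,0.165,0,0,0,0],[0.033,0.22,0,0,0,0],[0.041,0.275,0,0,0,0],[0.049,0.327,0.02,0,0,0],[0.049,0.327,0.07,0,0,0],[0.049,0.327,0.12,0,0,0],[0.049,0.327,0.12,0,0,0]])

```text
t: 2.35
tcp_pos: [0.3974, -0.2778, 0.1761]
ee_rot: [-3.141, 0.008, -0.241]
contact_force: [-0.2, -0.2, 0.7]
gripper_width: 0.0614
grip_force: 0.0
```

```bash
python3 - <<'E'
from plant import arm
from h import *
o=state(arm)
m=arm.camera_model("wrist");print(m['origin'])
p,d=arm.get_image("wrist");cv2.imwrite("pics/w1.png",p[:,:,::-1])
mt=arm.camera_model("top");pt,dt=arm.get_image("top");cv2.imwrite("pics/t3.png",cv2.resize(pt[155:345,200:400,::-1],None,fx=3.1,fy=3.1))
E
```

```text
t 2.35 tcp [ 0.3974 -0.2778  0.1761] chute xy mm [-133.    45.6] F [-0.2 -0.2  0.7] rot [-3.1406  0.0083 -0.2414] w 0.0614
[ 0.47165483 -0.29739781  0.29590968]
```

View pics/w1.png

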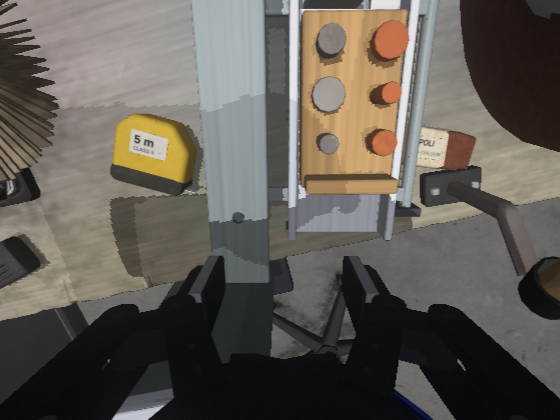

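The wrist view shows the left tip at about (210,262) over the bar, which spans columns 210 to 270. The right tip, at about (358,265), lines up with the chute channel (rails at columns 293 and 391), behind the rack's rear wall at (350,185). Now I'll go down in steps to feel the bar.

Request:
send_rows(commands=[[0.002,0.003,0.015,0,0.48,0],[0.002,0.003,0.03,0,0.48,0],[0.002,0.003,0.04,0,0.48,0],[0.002,0.003,0.044,0,0.48,0],[0.002,0.003,0.044,0,0.48,0]])

```text
t: 3.08
tcp_pos: [0.4007, -0.2819, 0.1362]
ee_rot: [3.141, -0.008, -0.241]
contact_force: [-0.6, -0.2, -0.0]
gripper_width: 0.0614
grip_force: 0.0
```

```bash
python3 - <<'E'
from plant import arm
from h import *
o=state(arm)
E
```

```text
t 3.08 tcp [ 0.4007 -0.2819  0.1362] chute xy mm [-128.8   42.4] F [-0.6 -0.2 -0. ] rot [ 3.1414 -0.008  -0.2409] w 0.0614
```

Request:
send_rows(commands=[[0,0,0.002,0,-0.48,0],[0,0,0.004,0,-0.48,0],[0,0,0.006,0,-0.48,0],[0,0,0.006,0,-0.48,0]])

```text
t: 3.58
tcp_pos: [0.4007, -0.2819, 0.1302]
ee_rot: [3.142, 0.0, -0.241]
contact_force: [-0.4, -0.5, 0.9]
gripper_width: 0.0617
grip_force: 0.0
```

Request:
send_rows(commands=[[0,0,0.002,0,0,0],[0,0,0.004,0,0,0],[0,0,0.006,0,0,0],[0,0,0.006,0,0,0]])

```text
t: 4.08
tcp_pos: [0.4015, -0.2815, 0.1252]
ee_rot: [-3.141, -0.002, -0.24]
contact_force: [-0.0, 5.4, 6.2]
gripper_width: 0.0615
grip_force: 2.8
```

```bash
cat >> h.py <<'E'
def look(arm,nm=None):
    m=arm.camera_model("scene");p,d=arm.get_image("scene");W=cloud(d,m)
    c,s=np.cos(YAW),np.sin(YAW);D=W[...,:2]-O;X=1000*(c*D[...,0]+s*D[...,1]);Y=1000*(-s*D[...,0]+c*D[...,1]);Z=1000*W[...,2]
    k=(X>0)&(X<45)&(Y>50)&(Y<115)&(Z>50)&(Z<125)
    if k.sum()>30:
        b=np.linalg.lstsq(np.c_[Y[k],np.ones(k.sum())],Z[k],rcond=None)[0]
        print('bar n',k.sum(),'Y',np.percentile(Y[k],[2,98]).round(1),'Zmed',np.median(Z[k]).round(1),'tilt rad',np.round(-np.arctan(b[0]),3))
    h=cv2.cvtColor(p,cv2.COLOR_RGB2HSV);w=(h[...,0]<22)&(h[...,1]>90)&(abs(Y)<34)&(Z>70)&(Z<125)
    if w.sum()>30: print('rack X',np.percentile(X[w],[1,99]).round(1),'Y',np.percentile(Y[w],[1,99]).round(1),w.sum())
    if nm: cv2.imwrite(f"pics/{nm}.png",cv2.resize(p[100:270,180:420,::-1],None,fx=3.2,fy=3.2))
E
python3 - <<'E'
from plant import arm
from h import *
state(arm);look(arm,"s2")
E
```

```text
t 4.08 tcp [ 0.4015 -0.2815  0.1252] chute xy mm [-128.2   43. ] F [-0.   5.4  6.2] rot [-3.1409e+00 -1.7000e-03 -2.4030e-01] w 0.0615
bar n 435 Y [57.2 96.2] Zmed 106.8 tilt rad -0.042
rack X [-101.4    7.1] Y [-27.4  33.2] 1423
```

View pics/s2.png

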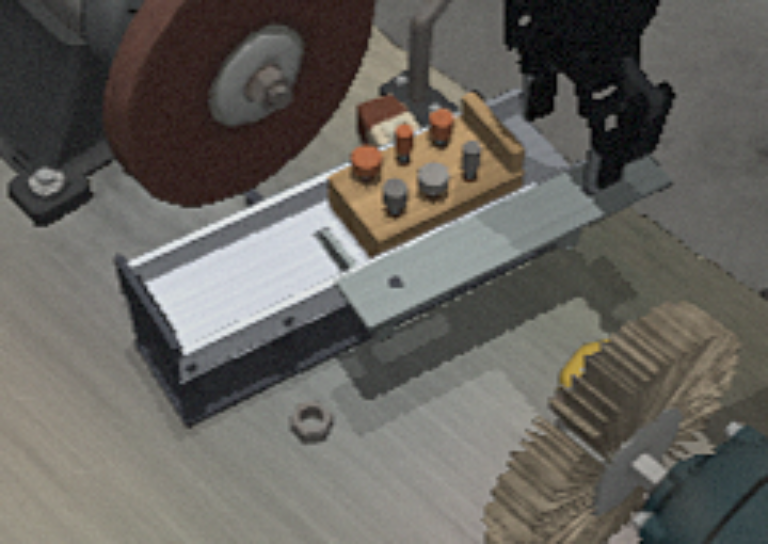

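The bar has sunk to z = 107 under the tip, which puts the tip about 18 mm below the TCP. Pressing further, to about 0.25 rad, with a slight drift outward along with the bar.

Request:
send_rows(commands=[[0,-0.001,0.005,0,0,0],[0,-0.002,0.01,0,0,0],[0,-0.003,0.015,0,0,0],[0,-0.004,0.02,0,0,0],[0,-0.004,0.025,0,0,0],[0,-0.004,0.027,0,0,0],[0,-0.004,0.027,0,0,0]])

```text
t: 5.0
tcp_pos: [0.4033, -0.2769, 0.0985]
ee_rot: [-3.139, -0.003, -0.24]
contact_force: [0.8, 8.9, 7.7]
gripper_width: 0.0616
grip_force: 4.6
```

```bash
python3 - <<'E'
from plant import arm
from h import *
state(arm);look(arm,"s3")
E
```

```text
t 5.0 tcp [ 0.4033 -0.2769  0.0985] chute xy mm [-127.5   47.9] F [0.8 8.9 7.7] rot [-3.1392 -0.0035 -0.2399] w 0.0616
bar n 442 Y [ 66.9 104.3] Zmed 78.6 tilt rad 0.227
rack X [-101.6    7.1] Y [-27.4  33.2] 1432
```

View pics/s3.png

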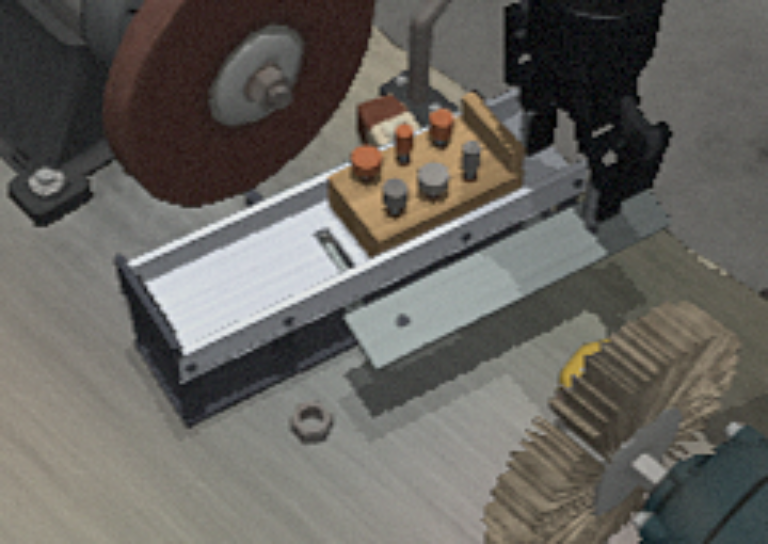

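The blade in the slot at (335,247) is now below the floor, with the bar at 78.6 mm, or about 0.24 rad. I'll press 3 mm deeper for margin and start the push.

Request:
send_rows(commands=[[0.001,0,0.002,0,0,0],[0.004,0,0.003,0,0,0],[0.008,0,0.003,0,0,0],[0.012,0,0.003,0,0,0],[0.016,0,0.003,0,0,0],[0.02,0,0.003,0,0,0],[0.024,0,0.003,0,0,0],[0.028,0,0.003,0,0,0],[0.028,0,0.003,0,0,0]])

```text
t: 6.18
tcp_pos: [0.4281, -0.2848, 0.0951]
ee_rot: [3.141, 0.002, -0.241]
contact_force: [-6.7, 2.8, 7.5]
gripper_width: 0.0613
grip_force: 4.5
```

```bash
python3 - <<'E'
from plant import arm
from h import *
state(arm);look(arm)
E
```

```text
t 6.17 tcp [ 0.4281 -0.2848  0.0951] chute xy mm [-101.6   46.1] F [-6.7  2.8  7.5] rot [ 3.1409e+00  2.3000e-03 -2.4110e-01] w 0.0613
bar n 442 Y [ 67.6 104.9] Zmed 74.1 tilt rad 0.255
rack X [-87.8  20.7] Y [-29.6  31.7] 1480
```

Request:
send_rows(commands=[[0.005,0,0,0,0,0],[0.01,0,0,0,0,0],[0.015,0,0,0,0,0],[0.02,0,0,0,0,0],[0.025,0,0,0,0,0],[0.03,0,0,0,0,0],[0.035,0,0,0,0,0],[0.04,0,0,0,0,0],[0.045,0,0,0,0,0],[0.05,0,0,0,0,0]])

```text
t: 7.48
tcp_pos: [0.4761, -0.2966, 0.0951]
ee_rot: [3.141, 0.004, -0.241]
contact_force: [-9.5, 4.6, 8.9]
gripper_width: 0.0612
grip_force: 5.8
```

```bash
python3 - <<'E'
from plant import arm
from h import *
state(arm);look(arm)
E
```

```text
t 7.47 tcp [ 0.4761 -0.2966  0.0951] chute xy mm [-52.1  46.1] F [-9.5  4.6  8.9] rot [ 3.141   0.0036 -0.2412] w 0.0612
bar n 447 Y [ 67.4 104.8] Zmed 74.0 tilt rad 0.263
rack X [-38.9  69.8] Y [-30.3  31.6] 1535
```

Request:
send_rows(commands=[[0.005,0,0,0,0,0],[0.01,0,0,0,0,0],[0.015,0,0,0,0,0],[0.02,0,0,0,0,0],[0.025,0,0,0,0,0],[0.03,0,0,0,0,0],[0.035,0,0,0,0,0],[0.04,0,0,0,0,0],[0.045,0,0,0,0,0],[0.05,0,0,0,0,0]])

```text
t: 8.78
tcp_pos: [0.5246, -0.3085, 0.0951]
ee_rot: [3.141, 0.004, -0.241]
contact_force: [-8.4, 4.5, 9.1]
gripper_width: 0.0618
grip_force: 5.7
```

Request:
send_rows(commands=[[0.004,0,0,0,0,0],[0.008,0,0,0,0,0],[0.012,0,0,0,0,0],[0.015,0,0,0,0,0],[0.017,0,0,0,0,0],[0.017,0,0,0,0,0]])

```text
t: 9.52
tcp_pos: [0.5414, -0.3126, 0.0951]
ee_rot: [3.141, 0.003, -0.241]
contact_force: [-7.8, 3.3, 6.7]
gripper_width: 0.0618
grip_force: 4.9
```

```bash
python3 - <<'E'
from plant import arm
from h import *
state(arm);look(arm)
E
```

```text
t 9.53 tcp [ 0.5414 -0.3126  0.0951] chute xy mm [15.1 46.1] F [-7.8  3.3  6.7] rot [ 3.141e+00  2.900e-03 -2.411e-01] w 0.0618
bar n 457 Y [ 69.1 104.7] Zmed 74.4 tilt rad 0.44
rack X [ 27.8 136.9] Y [-30.6  31.6] 1598
```

Request:
send_rows(commands=[[0.0015,0,0,0,0,0],[0.003,0,0,0,0,0],[0.004,0,0,0,0,0],[0.004,0,0,0,0,0]])

```text
t: 10.07
tcp_pos: [0.5451, -0.3135, 0.0951]
ee_rot: [3.141, 0.003, -0.241]
contact_force: [-7.8, 4.0, 7.9]
gripper_width: 0.0617
grip_force: 5.2
```

Request:
send_rows(commands=[[0.001,0,0,0,0,0],[0.0015,0,0,0,0,0],[0.0015,0,0,0,0,0]])

```text
t: 10.45
tcp_pos: [0.5464, -0.3139, 0.0951]
ee_rot: [3.141, 0.004, -0.241]
contact_force: [-9.1, 4.0, 8.8]
gripper_width: 0.0614
grip_force: 5.3
```

Request:
send_rows(commands=[[0.0007,0,0,0,0,0],[0.0014,0,0,0,0,0],[0.0014,0,0,0,0,0]])

```text
t: 10.82
tcp_pos: [0.547, -0.314, 0.0951]
ee_rot: [3.141, 0.005, -0.241]
contact_force: [-12.0, 5.9, 10.0]
gripper_width: 0.0612
grip_force: 7.1
```

Request:
send_rows(commands=[[0.0007,0,0,0,0,0],[0.0014,0,0,0,0,0],[0.0014,0,0,0,0,0]])

```text
t: 11.2
tcp_pos: [0.5471, -0.3141, 0.0951]
ee_rot: [3.141, 0.008, -0.242]
contact_force: [-17.7, 8.2, 12.9]
gripper_width: 0.0616
grip_force: 10.5
```

The TCP has stopped at chute x of about 21 mm while the force climbs, so the rack is home. I'll check it, then back off before lifting.

Request:
send_rows(commands=[[-0.004,0,0,0,0,0],[-0.01,0,0,0,0,0],[-0.018,0,0,0,0,0],[-0.018,0,0,0,0,0]])

```text
t: 11.7
tcp_pos: [0.5348, -0.3107, 0.0968]
ee_rot: [3.141, -0.006, -0.24]
contact_force: [1.9, 0.5, 5.6]
gripper_width: 0.0611
grip_force: 3.1
```

```bash
python3 - <<'E'
from plant import arm
from h import *
state(arm);look(arm,"s4")
E
```

```text
t 11.7 tcp [ 0.5348 -0.3107  0.0968] chute xy mm [ 8.3 46.4] F [1.9 0.5 5.6] rot [ 3.1409 -0.0057 -0.2404] w 0.0611
bar n 468 Y [ 67.6 104.2] Zmed 76.4 tilt rad 0.359
rack X [ 34.7 141.9] Y [-30.6  31.3] 1569
```

View pics/s4.png

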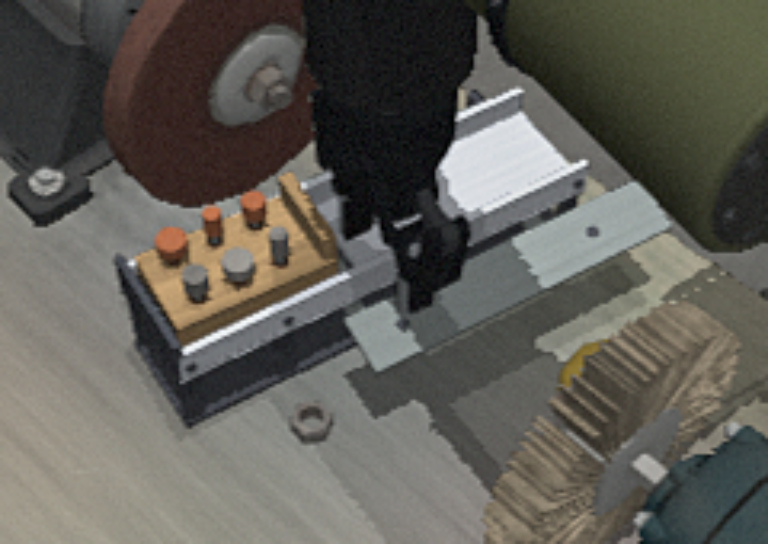

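The rack's nose is at 141.9 mm against the stop (142), and the finger is clear of its rear face. Now letting go.

Request:
send_rows(commands=[[-0.006,0,-0.005,0,0,0],[-0.01,0,-0.01,0,0,0],[-0.01,0,-0.016,0,0,0],[-0.01,0,-0.023,0,0,0],[-0.01,0,-0.03,0,0,0],[-0.01,0,-0.038,0,0,0],[-0.01,0,-0.06,0,0,0],[-0.01,0,-0.1,0,0,0],[-0.01,0,-0.14,0,0,0],[-0.01,0,-0.14,0,0,0]])

```text
t: 13.0
tcp_pos: [0.5245, -0.308, 0.238]
ee_rot: [3.141, -0.005, -0.241]
contact_force: [0.3, 0.2, 0.0]
gripper_width: 0.0609
grip_force: 0.0
```

```bash
python3 - <<'E'
from plant import arm
from h import *
state(arm);look(arm,"s5")
E
```

```text
t 13.0 tcp [ 0.5245 -0.308   0.238 ] chute xy mm [-2.4 46.6] F [0.3 0.2 0. ] rot [ 3.1415 -0.0052 -0.2405] w 0.0609
bar n 444 Y [55.2 94.4] Zmed 110.2 tilt rad -0.142
rack X [ 34.7 141.9] Y [-30.4  31.5] 1563
```

View pics/s5.png

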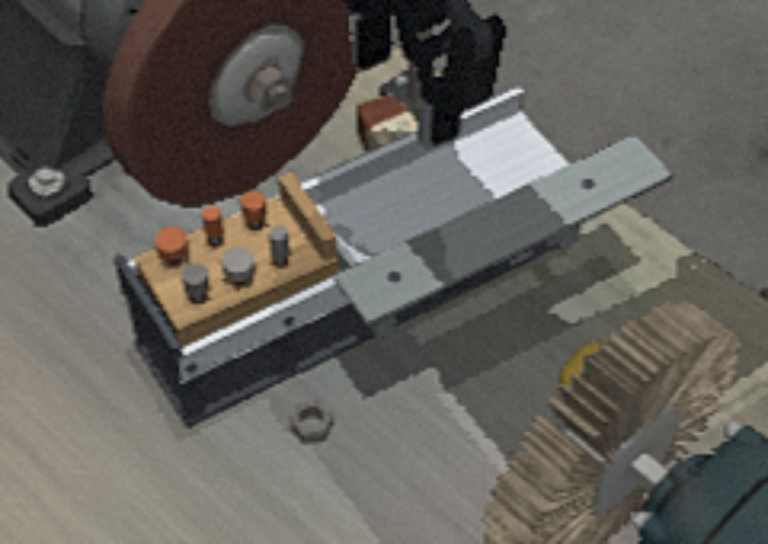

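The bar is back up at its starting place, so the gate is closed behind the rack. The rack is home, and the nut and the compound bar haven't moved.

```bash
python3 -c "
from plant import arm
print(arm.finish_job())"
```

```text
the job is handed in; nothing more can be done
None
```

The rack is home against the end stop (nose measured at 141.9 mm; the stop is at 142 mm), the press bar is back up so the gate has closed behind it, and the job was handed in at about 13 s.

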